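Proof-pull a clay mug's handle on the spring gauge

ROBOT

A 6-joint arm with a two-finger parallel gripper is mounted at the origin on the work surface; the furniture and walls round the work are solid. World frame = base frame: x ahead of the robot, y to its left, z up, the work surface at z = 0. Lengths are in mm, angles in rad, forces in N, time in s.
With the tool pointing down it reaches from about 300 to 750 mm from the base axis. Payload 8.5 kg.
Tool frame: the origin (TCP) lies between the finger pads; the fingertips stand 25 mm ahead of it and the grasp point (between the pads) lies 6 mm ahead of it; x points along the fingers, z is the direction in which the jaws open and shut, and the axes are right-handed (so a half turn about x gives the same grasp; the last joint's range is limited). The gripper opens to 85 mm and grips with 20 to 120 N. Pads are 22 mm wide; open, the fingers measure 114 mm over their backs; the gripper's body (76 mm by 85 mm) begins 54 mm behind the grasp point. The pads swing forward as they close: fully open they stand 13 mm farther back than shut.
Start: joints at [-1.546, 0.381, 1.297, -0, 1.464, -0.215], TCP at [130.625, -534.245, 234.922] pointing down, gripper open.
Joint ranges: [-3.11, 3.11], [-0.89, 2.33], [0.22, 2.48], [-1.42, 4.56], [0.17, 2.85], [-2.88, 2.88]. Speed limits (rad/s): [2.39, 2.39, 3.14, 3.14, 3.14, 3.14].

INTERFACE

Orientations are given as [roll, pitch, yaw] about the fixed x, y, z axes, in that order (R = Rz(yaw) Ry(pitch) Rx(roll)).
In Python, from workcell import env, eyes, ticket, models gives the robot as it stands. The module is installed in compiled form; this text tells all that it offers.
- The arm moves only by the tool apply_moves, never from a script. Its argument "targets" is a list that holds one entry, the list of rows, each a list of 6 numbers: the shift along the tool's x, y, z in m, then the turn, a rotation vector about the tool's x, y, z in degrees. In form: [[[tx, ty, tz, ax, ay, az], ...]]. A call has exactly 5 rows; each row is the pose to reach, as a shift and turn from the pose commanded when the call began, along the tool's axes at that moment; what a row does not reach only later rows make up. A row lasts 1/12 s, in which the tool goes at most 41.7 mm and 7.16 degrees, less where a joint would pass 70% of its speed; a pose out of reach is approached as far as the arm can. A call with a gripper value outside its range is refused whole. "fingers" is the opening, from -1 (shut) to 1 (fully open), set as the call begins (left out, the last holds). The fingers move at their own pace and stop on an object; "newtons" is the grip in N (left out, the last holds). Time passes only in rows, so rows that repeat a pose let the fingers close, or fill a call up. It gives the time, the measured TCP pose, the force and the opening at its end, in the units of the state.
- env.state(): the state, without advancing time (a new reading comes with each control period).
- eyes.capture(name): name is "scene" or "top"; returns a dict with "pixels" (400x640x3 uint8, blue, green, red), "fx", "fy", "cx", "cy" (pixels), "R" (3x3) and "t" (3): a world point X has camera coordinates R X + t. Camera axes: x right, y down, z forward; pixel columns grow to the right and rows downward; lengths in mm; the calibration is good to about 2 mm. A picture is of the moment at which its call begins. There is no depth.
- ticket.close_job(): hands the job in, once; it reports no verdict.
Trained networks look in the newest picture that a camera, given by its name, has taken for a name from the list of things; names that differ only in an ending like _2 or _b are one class to them, and where a whole thing is asked for, a point or a joint stands for the part that bears it (a point fixed in the world has none). Each returns a list of dicts, best first, with "conf" (0 to 1); they miss things now and then, are a little off and sometimes report something else, mostly with a low value. They report only what shows in the picture. A call takes as long as a camera call.
- models.spot_in(camera, name): "pixel" ([column, row] in pixels, amid what is visible of it).
- models.trace(camera, name): "pixels" (400x640 bool, what is visible of it) and "pixel" ([column, row] in pixels, amid what is visible of it).
- models.pinpoint(camera, name): "pixel" ([column, row] in pixels: a listed point, or the origin of a listed thing).
The state is a dict: "t": time; "q": joint angles; "qvel": joint speeds; "joint_torque": joint torques, N m; "tcp_pos": TCP position; "eef_rot": TCP orientation; "contact_force": force on the tool from outside, world axes, zero at the start; "wrist_torque": the same for the moment, N m; "grip_width": finger opening in mm.
Only numpy, scipy, OpenCV 4.12 (cv2) and the standard library are available. Lean on these libraries where they do the work, as an engineer would, in place of code of your own. Each camera call takes 0.05 s, during which the arm holds its last target.

TASK

Proof-test the handle of the clay mug in the pull jig: give the winged key a quarter turn counter-clockwise to free the gauge, then draw the upright wooden grip out of the gauge until the drag pointer on top stands between the two prongs of the steel marker, not past them. Ease the grip back home without letting it snap, so that the pointer is left standing between the prongs. Leave the key open, do not shift the marker, and leave the tile, stamp and cutter beside it where they are.

Things in the scene. Friction and masses are not known exactly. Their poses are not given: they have to be found in the camera images.
- jig: Pull jig, fixed to the table. Origin on the table surface under the case centre; x across its plywood board, y along it, z up. The board is 12 mm thick and spans x -87 to +43, y -155 to +150 mm. At the +y end a terracotta mug, 62 mm wide, its rim 70 mm above the table, is clamped and hooked to the gauge. The grip is drawn along -y.
- jig_centre (a point): Centre of the top of the aluminium gauge case, 50 mm above the table; axes as the jig's. The case is 60 (x) x 90 (y) mm. The grip comes out at its -y end. The key stands on the -x side, at x -56, y +5 mm. Pointer and marker stand on the case top, at x -13 to +30 mm, up to 62.5 mm above the table.
- key_wings (a point): Winged key: this point is on its upright turning axis, 62 mm above the table. Dark steel blade of two wings, 44 mm long, 8 mm thick, 46 to 74 mm above the table, dipping to 64 mm in the middle. Its x axis runs along the blade and turns with it. The wing tips pass 4 mm from the case's side wall (top at 50 mm); pinch the blade above that, across its thickness.
- key (a joint): Turn of the key in rad, 0 = locked (blade square to the case, along jig x), positive = counter-clockwise seen from above, stop at 1.6 (blade along the case). Stays where it is left; turns with about 0.05 N m. While locked, a catch lets the grip move only about 4 mm; from about 1.1 rad on the grip is free.
- grip_centre (a point): Centre of the upright wooden grip of the drawbar, 64 mm above the table: a paddle 40 mm wide (point x), 12 mm thick (point y), from 40 to 80 mm above the table, standing on a thin rod 30 mm above the table. Axes as the jig's. At home its centre is 110 mm from the case centre along jig -y, leaving 59 mm between it and the case front.
- draw (a joint): How far the grip is drawn out along jig -y, in m; 0 = home, stop at 0.078. A spring pulls it home: about 4 N at home, rising 1.2 N for each 10 mm; released far out it snaps back.
- pointer_top (a point): Top centre of the drag pointer, a dark steel plate 26 mm across (x), 3 mm thick (y), rising 12 mm above the case top, 62 mm above the table. Axes as the jig's.
- pointer (a joint): Travel of the drag pointer along jig -y in m, starting at 0. The drawbar pushes it outward about 1 to 2 mm behind its own travel and leaves it at the farthest point reached (light friction, 0.8 N); it does not come back with the grip.
- marker_gap (a point): Middle of the gap between the marker's two steel prongs, on the pointer's line, at the height of the pointer's top. The gap is 14 mm clear along y; the prongs are 4 mm thick and stand on the jig's +x side of the pointer, on the case top. Axes as the jig's. The pointer is right when it is level with this point along jig y.
- marker (a joint): Where the marker is set, in m along jig -y on the pointer's scale: the pointer is in the middle of the gap when joint pointer equals this value (0.025 to 0.058). Held by 5 N friction.
- tile_centre (a point): Centre of a small glazed test tile, 34 x 34 x 7 mm, lying loose on the jig board on the key's side, towards the grip end. Bystander.
- stamp_centre (a point): Centre of a wooden stamp block with a knob, 37 x 42 x 46 mm, standing loose on the table beyond the jig board (+x side). Bystander.
- cutter_centre (a point): Centre of a wavy tin clay cutter, 48 x 53 x 22 mm, loose on the table on the robot's side of the jig board. Bystander.

How it is judged (in metres and radians):
On the way, in this order (a step that is already met when the one before it is completed fails the run):
1. the winged key is turned to free the gauge (at least 1.1 rad) (value of joint key above 1.1 rad), for 0.1 s.
2. the grip is drawn out so that it brings the pointer between the marker's prongs (y of pointer_top in the frame of marker_gap between -0.006 and 0.006 m and y of grip_centre in the frame of marker_gap between -0.156 and -0.136 m), for 0.2 s.
At the end, for the whole second after the job is handed in: The grip is back home (within 6 mm) and at rest, the key is still turned free (over 1.1 rad), and the drag pointer stands still between the marker's prongs (within 6 mm of the middle of the gap) (value of joint draw below 0.006 m and value of joint key above 1.1 rad and y of pointer_top in the frame of marker_gap between -0.006 and 0.006 m and velocity of joint draw between -0.01 and 0.01 m/s and velocity of joint pointer between -0.01 and 0.01 m/s); the robot touches nothing.
It fails at once if the grip snaps back (faster than 0.5 m/s) (velocity of joint draw below -0.5 m/s).
It fails at once if the marker is shifted by more than 4 mm (distance of marker_gap from where it was at the start of the episode above 0.004 m).
It fails at once if the tile is shifted by more than 20 mm (distance of tile_centre from where it was at the start of the episode above 0.02 m).
It fails at once if the stamp is shifted by more than 20 mm (distance of stamp_centre from where it was at the start of the episode above 0.02 m).
It fails at once if the cutter is shifted by more than 20 mm (distance of cutter_centre from where it was at the start of the episode above 0.02 m).
It also fails if it takes over 48 s, if anything falls off the work surface, if the arm or the gripper's body presses on something with over 40 N, if the wrist force passes 120 N, or if a joint passes its speed limit or range.

## Working session

There is one attempt and no reset: what is moved stays moved. The work goes in short steps, Python scripts to look and compute and a tool call to move; the robot and the scene stay as the last step left them, time stands still between calls to the robot, and variables do not carry over. Pictures are saved under pics/ and viewed, and the job is handed in when it is done.

Besides the shell and the picture viewer there is one more tool, called after ">>>" as a command line: name --argument value ..., lists and objects as JSON in quotes. apply_moves: Moves the arm, as the interface text tells. Its arguments: {"type":"object","properties":{"targets":{"type":"array"},"fingers":{"type":"number"},"newtons":{"type":"number"}},"required":["targets"]}

```bash
mkdir -p pics; cat > h.py <<'E'
import numpy as np, cv2
from workcell import env, eyes, ticket, models
def cap(n,f=None):
    c=eyes.capture(n)
    if f: cv2.imwrite('pics/'+f,c['pixels'])
    return c
def ray(c,p):
    R=np.array(c['R']);t=np.array(c['t']).ravel()
    d=R.T@np.array([(p[0]-c['cx'])/c['fx'],(p[1]-c['cy'])/c['fy'],1.0]); return -R.T@t,d
def atz(c,p,z):
    o,d=ray(c,p); return o+d*(z-o[2])/d[2]
def proj(c,X):
    x=np.array(c['R'])@np.array(X)+np.array(c['t']).ravel()
    return np.array([c['fx']*x[0]/x[2]+c['cx'],c['fy']*x[1]/x[2]+c['cy']])
E
python3 - <<'E'
from h import *
np.set_printoptions(precision=1,suppress=True)
hs=dict(jig_centre=50,key_wings=62,grip_centre=64,pointer_top=62,marker_gap=62,tile_centre=15.5,stamp_centre=20,cutter_centre=11)
for n in ['scene','top']:
    c=cap(n,n+'0.png'); print(n,ray(c,(320,200)))
    for k,z in hs.items():
        for r in models.pinpoint(n,k)[:2]: print(k,np.array(r['pixel']),round(r['conf'],2),atz(c,r['pixel'],z))
print(env.state())
E
```

```text
scene (array([171.9, 451.6, 545.3]), array([ 0.4, -0.7, -0.5]))
jig_centre [288.6 226.4] 0.98 [ 528.8 -106.4   50. ]
grip_centre [326.7 196.6] 0.66 [ 499.7 -217.5   64. ]
pointer_top [275.7 230.9] 0.44 [534.9 -69.8  62. ]
marker_gap [292.2 216.1] 0.4 [ 531.1 -125.5   62. ]
tile_centre [345.1 226.6] 0.58 [ 446.6 -197.5   15.5]
stamp_centre [270.1 213.9] 0.67 [ 609.7 -161.4   20. ]
cutter_centre [336.5 276.4] 0.85 [401.5 -58.4  11. ]
cutter_centre [324.8 199.4] 0.54 [ 534.5 -278.4   11. ]
top (array([ 340.1, -185.7,  921.1]), array([ 0.2,  0. , -1. ]))
jig_centre [282.7 197.8] 0.88 [ 521.2 -109.9   50. ]
key_wings [272.4 225.2] 0.67 [465.8 -92.5  62. ]
grip_centre [341.  203.6] 0.56 [ 507.3 -222.2   64. ]
pointer_top [263.5 191.4] 0.41 [531.1 -74.   62. ]
marker_gap [286.  197.7] 0.6 [ 518.9 -117.3   62. ]
tile_centre [273.  222.6] 0.32 [477.8 -88.5  15.5]
stamp_centre [300.4 159.7] 0.62 [ 606.7 -141.9   20. ]
cutter_centre [263.8 262.9] 0.41 [398.1 -71.7  11. ]
{'t': 0.9, 'q': array([-1.5,  0.4,  1.3, -0. ,  1.5, -0.2]), 'qvel': array([-0., -0., -0., -0.,  0.,  0.]), 'joint_torque': array([ -0. , -44.8, -23.1,  -0. ,   0. ,  -0. ]), 'tcp_pos': array([ 130.6, -534.2,  234.9]), 'eef_rot': array([-2.6,  1.6,  2.4]), 'contact_force': array([-0.2, -0.8, -0.2]), 'wrist_torque': array([-0., -0.,  0.]), 'grip_width': 85.40297314553855}
```

```bash
python3 - <<'E'
import cv2
a=cv2.imread('pics/top0.png')[110:310,190:420]; cv2.imwrite('pics/top0z.png',cv2.resize(a,None,fx=3.2,fy=2.9,interpolation=cv2.INTER_CUBIC)[:600])
a=cv2.imread('pics/scene0.png')[150:320,210:410]; cv2.imwrite('pics/scene0z.png',cv2.resize(a,None,fx=3.5,fy=3.5,interpolation=cv2.INTER_CUBIC)[:600])
E
```

```text
(no output)
```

View pics/top0z.png

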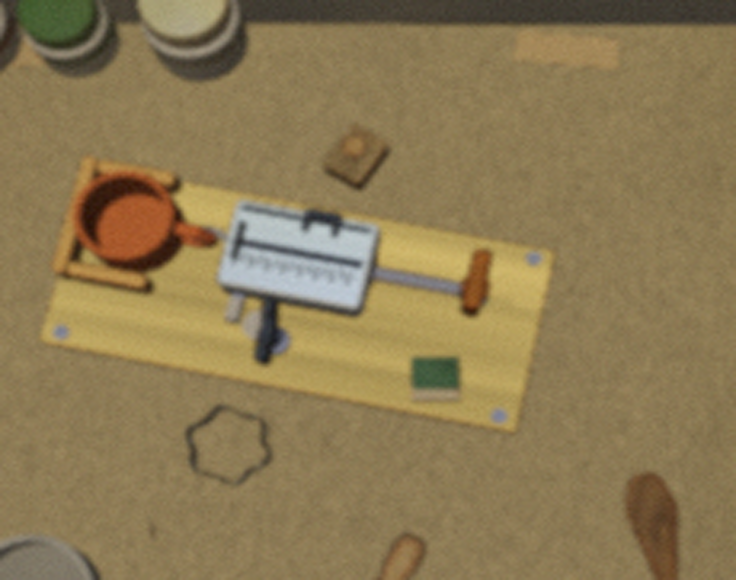

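View pics/scene0z.png

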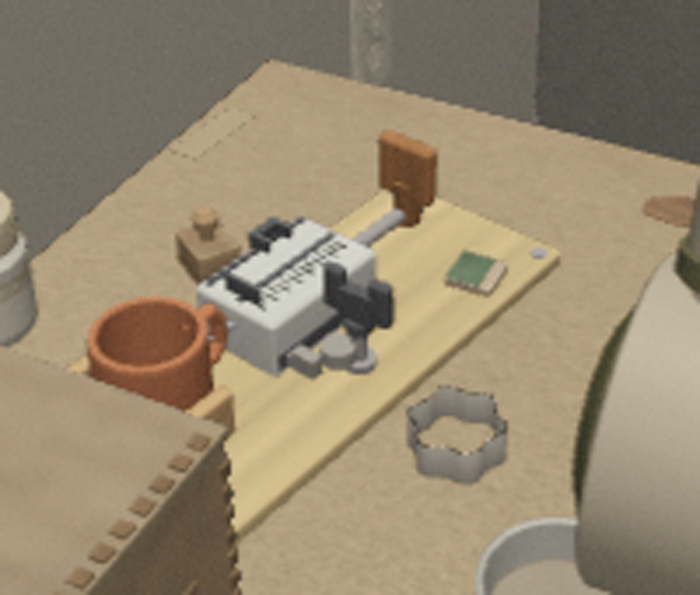

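View pics/scene0.png

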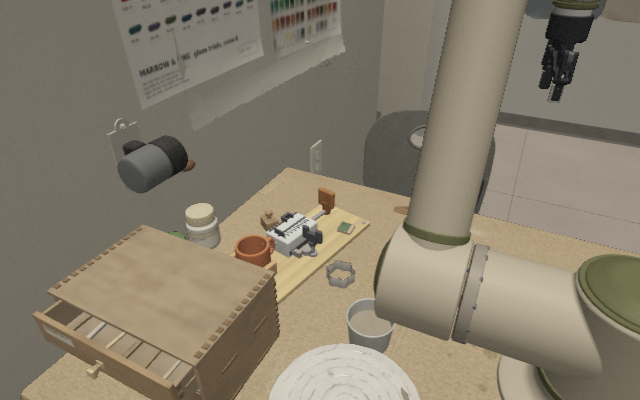

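```bash
cat > fit.py <<'E'
from h import *
from scipy.optimize import least_squares
np.set_printoptions(precision=2,suppress=True)
def W(p,X): 
    c,s=np.cos(p[2]),np.sin(p[2]); return np.array([p[0]+c*X[0]-s*X[1],p[1]+s*X[0]+c*X[1],X[2]])
E
python3 - <<'E'
from fit import *
c=cap('top','top1.png')
pts=[((553,250),(43,-155,12)),((517,432),(-87,-155,12)),((42,342),(-87,150,12)),((240,200),(30,45,50)),((381,225),(30,-45,50)),((357,312),(-30,-45,50)),((220,285),(-30,45,50))]
P=[(np.array([190+a/3.2,110+b/2.9]),X) for (a,b),X in pts]
f=lambda p:np.concatenate([proj(c,W(p,X))-q for q,X in P])
r=least_squares(f,[525,-108,-.1]);print(r.x,f(r.x).reshape(-1,2))
p=r.x; np.save('p.npy',p)
for n in ['pointer_top','marker_gap','grip_centre','key_wings']: pass
def inv(q,z):
    w=atz(c,q,z)[:2]-p[:2];a,s=np.cos(p[2]),np.sin(p[2]);return np.array([a*w[0]+s*w[1],-s*w[0]+a*w[1]])
Z=lambda a,b:(190+a/3.2,110+b/2.9)
for nm,q,z in [('prong+y',Z(306,232),62),('prong-y',Z(338,234),62),('ptr',Z(240,240),62),('net gap',(286,197.7),62),('netgrip',(341,203.6),64),('netkey',(272.4,225.2),62),('ptr net',(263.5,191.4),62)]: print(nm,inv(q,z))
img=cv2.resize(c['pixels'][165:245,200:360],None,fx=5,fy=5,interpolation=cv2.INTER_CUBIC)
cv2.imwrite('pics/clean1.png',img)
def D(X): q=proj(c,W(p,X)); return (int((q[0]-200+.5)*5),int((q[1]-165+.5)*5))
for poly in [[(30,45,50),(30,-45,50),(-30,-45,50),(-30,45,50)],[(20,-116,80),(20,-104,80),(-20,-104,80),(-20,-116,80)],[(-78,9,74),(-34,9,74),(-34,1,74),(-78,1,74)]]:
    cv2.polylines(img,[np.array([D(X) for X in poly])],True,(0,0,255),1)
cv2.imwrite('pics/ov1.png',img)
for n in ['W']: 
    print('key',W(p,(-56,5,62)),'grip',W(p,(0,-110,64)))
E
```

```text
[ 521.42 -111.17   -0.2 ] [[ 1.51  0.13]
 [ 0.5   0.56]
 [-1.08  0.51]
 [-0.81 -0.6 ]
 [ 0.23 -0.11]
 [ 1.25 -0.29]
 [-1.57 -0.32]]
prong+y [13.3  -2.51]
prong-y [ 15.86 -21.56]
ptr [ 0.02 34.97]
net gap [-1.26 -6.48]
netgrip [   8.37 -111.58]
netkey [-58.26   7.18]
ptr net [ 2.03 38.38]
key [467.55 -95.09  62.  ] grip [ 499.45 -218.96   64.  ]
```

View pics/ov1.png

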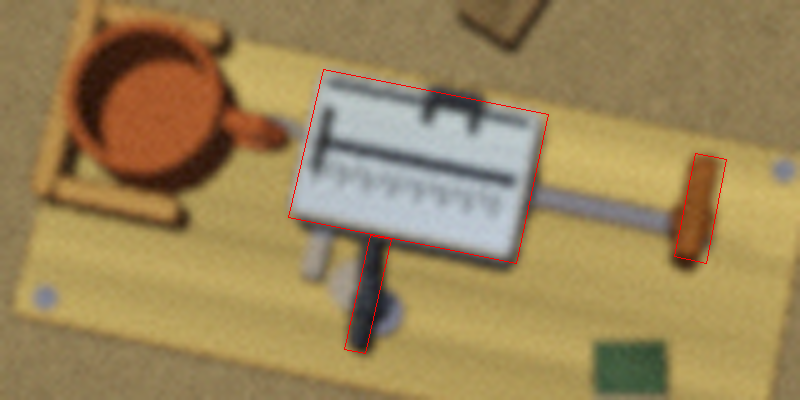

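View pics/clean1.png

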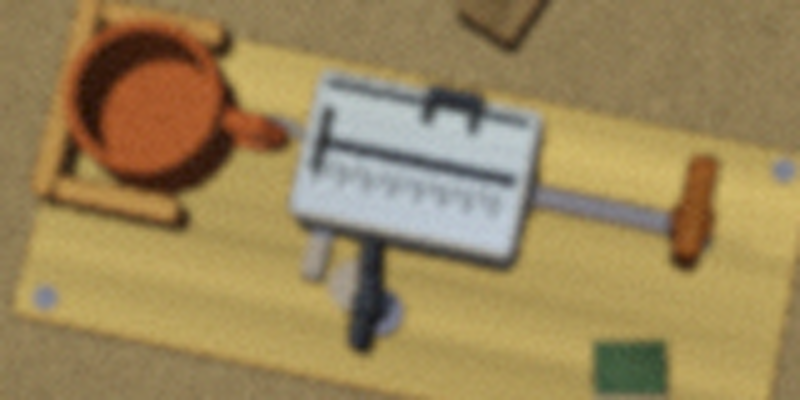

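```bash
cat > ov.py <<'E'
from fit import *
def ov(c,p,box,s,f,key=0,draw=0):
    x0,y0,x1,y1=box
    img=cv2.resize(c['pixels'][y0:y1,x0:x1],None,fx=s,fy=s,interpolation=cv2.INTER_CUBIC)
    D=lambda X:(lambda q:(int((q[0]-x0+.5)*s),int((q[1]-y0+.5)*s)))(proj(c,W(p,X)))
    k=np.array([[np.cos(key),-np.sin(key)],[np.sin(key),np.cos(key)]])
    kb=[tuple(k@np.array(v)+np.array([-56,5]))+(z,) for z in(74,46) for v in((-22,4),(22,4),(22,-4),(-22,-4))]
    polys=[[(30,45,50),(30,-45,50),(-30,-45,50),(-30,45,50)],kb[:4],kb[4:],[(43,-155,12),(-87,-155,12),(-87,150,12),(43,150,12)]]
    for z in(40,80): polys.append([(20,-116-draw,z),(20,-104-draw,z),(-20,-104-draw,z),(-20,-116-draw,z)])
    for poly in polys: cv2.polylines(img,[np.array([D(X) for X in poly])],True,(0,0,255),1)
    cv2.imwrite('pics/'+f,img)
E
python3 - <<'E'
from ov import *
p=np.load('p.npy');c=cap('scene');t=cap('top')
print(c['fx'],t['fx'],t['fy'],np.array(t['R']),t['t'])
ov(c,p,(225,170,385,290),5,'ovs1.png')
# local fit per feature : grip from the two views
E
```

```text
416.90110296599704 459.34770476120565 459.34770476120565 [[ 0.   -1.    0.  ]
 [-0.98 -0.   -0.18]
 [ 0.18 -0.   -0.98]] [-187.22  502.89  843.  ]
```

View pics/ovs1.png

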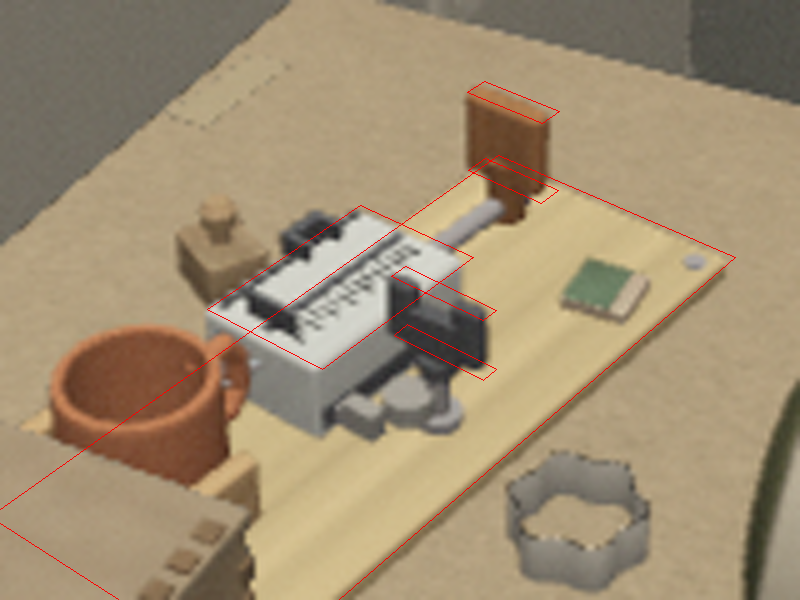

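```bash
python3 - <<'E'
from ov import *
t=cap('top');c=cap('scene')
A=[((372,208),(30,-45,50)),((463,262),(-30,-45,50)),((322,375),(-30,45,50)),((207,307),(30,45,50)),((467,95),(20,-104,80)),((549,125),(-20,-104,80)),((732,258),(-87,-155,12)),((487,308),(-78,5,74)),((390,272),(-34,5,74))]
B=[((325,72),(30,45,50)),((543,112),(30,-45,50)),((513,258),(-30,-45,50)),((292,218),(-30,45,50)),((704,156),(20,-110,80)),((685,262),(-20,-110,80)),((799,151),(43,-155,12)),((374,238),(-34,5,74)),((360,348),(-78,5,74)),((15,312),(-87,150,12))]
P=[(c,np.array(q)/5+[225-.5,170-.5],X) for q,X in A]+[(t,np.array(q)/5+[200-.5,165-.5],X) for q,X in B]
P.append((t,np.array([351.1,258.5]),(-87,-155,12)))
g=lambda p,i:(p[3:5] if i is c else p[5:7])
f=lambda p:np.concatenate([proj(k,W(p,X))+g(p,k)-q for k,q,X in P]+[p[3:]*1.])
r=least_squares(f,[521,-111,-.2,0,0,0,0],loss='soft_l1');p=r.x;print(p);print(f(p)[:-4].reshape(-1,2))
np.save('p.npy',p)
print('key',W(p,(-56,5,62)),'grip',W(p,(0,-110,64)))
E
```

```text
[ 522.27 -110.21   -0.2     0.23    0.07   -0.17   -0.06]
[[-2.6  -0.38]
 [ 1.71 -0.7 ]
 [-0.24 -0.77]
 [-0.25  0.72]
 [-0.24 -0.25]
 [-1.61 -0.02]
 [ 0.46  0.13]
 [ 0.19  1.75]
 [ 1.34  0.16]
 [-0.95 -1.03]
 [ 0.53  0.11]
 [ 0.03  0.71]
 [-1.38 -0.64]
 [ 0.75 -0.35]
 [ 0.34 -0.9 ]
 [ 4.38  1.21]
 [ 0.76 -0.67]
 [-1.69  0.2 ]
 [-1.1   1.02]
 [ 0.27  0.57]]
key [468.4  -94.09  62.  ] grip [ 500.24 -217.98   64.  ]
```

```bash
python3 - <<'E'
from h import *
from scipy.spatial.transform import Rotation as Ro
np.set_printoptions(precision=3,suppress=True)
s=env.state();R=Ro.from_euler('xyz',s['eef_rot']).as_matrix();print(s['t'],R,s['q'],s['tcp_pos'])
E
```

```text
1.15 [[ 0.     0.971  0.238]
 [-0.     0.238 -0.971]
 [-1.     0.     0.   ]] [-1.546  0.381  1.297  0.     1.464 -0.215] [ 130.631 -534.243  234.935]
```

>>> apply_moves --targets '[[[0,0.03,-0.024,2,0,0],[0,0.06,-0.048,4,0,0],[0,0.09,-0.072,6,0,0],[0,0.12,-0.096,8,0,0],[0,0.15,-0.12,10,0,0]]]' --fingers 0 --newtons 40

```text
t: 1.57
tcp_pos: [248.5, -380.5, 235.0]
eef_rot: [0.64, 1.571, -0.867]
contact_force: [0.8, -0.6, 1.1]
grip_width: 42.7
```

```bash
cat > go.py <<'E'
from fit import *
from scipy.spatial.transform import Rotation as Ro
import sys
# usage: go.py jx jy z(TCP) yawrel(rad, jaw angle rel to jig -y dir)
p=np.load('p.npy'); a=[float(v) for v in sys.argv[1:]]
s=env.state();R=Ro.from_euler('xyz',s['eef_rot']).as_matrix()
tgt=W(p,a[:3]); th=p[2]-np.pi/2+a[3]
z=np.array([np.cos(th),np.sin(th),0]);x=np.array([0,0,-1.]);Rt=np.stack([x,np.cross(z,x),z],1)
print('t',s['t'],'tcp',s['tcp_pos'],'F',s['contact_force'],'w',s['grip_width'],'q',s['q'])
w=s['tcp_pos'][:2]-p[:2];c,n=np.cos(p[2]),np.sin(p[2]);print('tcp jig',c*w[0]+n*w[1],-n*w[0]+c*w[1],'yawrel',np.arctan2(R[1,2],R[0,2])-p[2]+np.pi/2)
print('shift mm',R.T@(tgt-s['tcp_pos']),'turn deg',np.degrees(Ro.from_matrix(R.T@Rt).as_rotvec()))
print('jig axes in tool: x',R.T@[c,n,0],'y',R.T@[-n,c,0])
E
python3 go.py -56 5 140 0
```

```text
t 1.5667 tcp [ 248.53 -380.49  235.  ] F [ 0.82 -0.56  1.07] w 42.6759233376665 q [-1.25  0.21  1.54  0.    1.38  0.25]
tcp jig -214.07143260603118 -319.62582329185426 yawrel 0.2646494355923428
shift mm [  94.98  237.47 -272.  ] turn deg [15.16  0.01 -0.01]
jig axes in tool: x [0.   0.97 0.26] y [-0.    0.26 -0.97]
```

>>> apply_moves --targets '[[[0.005,0.026,-0.029,3,0,0],[0.01,0.052,-0.058,6,0,0],[0.015,0.078,-0.087,9,0,0],[0.02,0.104,-0.116,12,0,0],[0.025,0.13,-0.145,15.2,0,0]]]'

```text
t: 1.98
tcp_pos: [368.9, -227.2, 210.0]
eef_rot: [0.937, 1.57, -0.836]
contact_force: [0.7, -0.6, -0.9]
grip_width: 43.0
```

```bash
python3 go.py -56 5 140 0
```

```text
t 1.9833 tcp [ 368.91 -227.24  209.96] F [ 0.69 -0.6  -0.91] w 43.01777195394256 q [-0.83  0.2   1.64 -0.    1.3   0.95]
tcp jig -126.81637102278532 -145.3737543192346 yawrel -0.0013135482523460862
shift mm [  69.93   70.58 -150.5 ] turn deg [-0.08  0.02 -0.03]
jig axes in tool: x [ 0.  1. -0.] y [-0. -0. -1.]
```

>>> apply_moves --targets '[[[0.012,0.015,-0.034,0,0,0],[0.024,0.03,-0.068,0,0,0],[0.04,0.046,-0.102,0,0,0],[0.055,0.06,-0.132,0,0,0],[0.07,0.0706,-0.1505,0,0,0]]]'

```text
t: 2.4
tcp_pos: [468.3, -92.8, 139.4]
eef_rot: [1.964, 1.57, 0.195]
contact_force: [-0.4, -0.3, -0.4]
grip_width: 42.8
```

```bash
python3 go.py -56 5 76 0; python3 - <<'E'
from ov import *
p=np.load('p.npy');ov(cap('scene'),p,(225,170,385,290),5,'s2.png');ov(cap('top'),p,(200,165,360,245),5,'t2.png')
E
```

```text
t 2.4 tcp [468.35 -92.76 139.36] F [-0.37 -0.33 -0.45] w 42.833764360282565 q [-0.44  0.36  1.65  0.    1.14  1.32]
tcp jig -56.32111693747705 6.292200177264643 yawrel 0.0035981968649991813
shift mm [63.36  0.28  1.31] turn deg [ 0.21 -0.01 -0.03]
jig axes in tool: x [0. 1. 0.] y [ 0.  0. -1.]
```

View pics/s2.png

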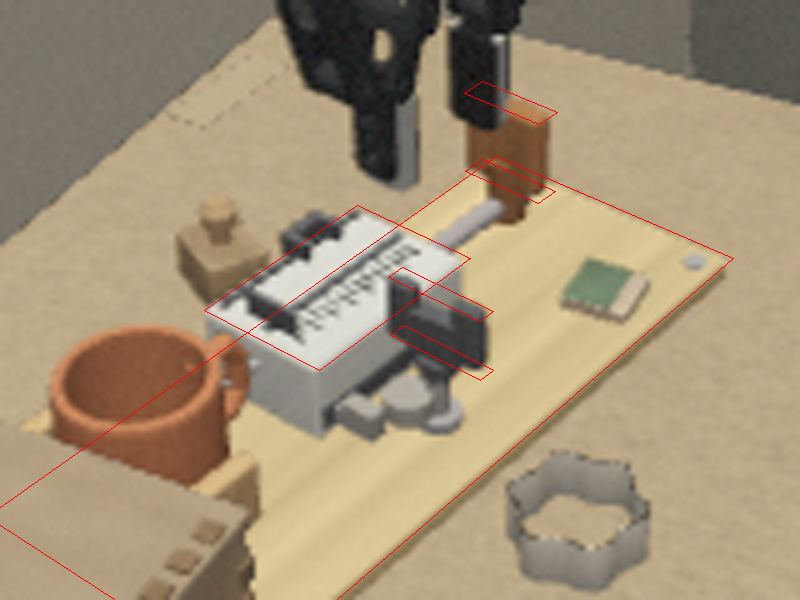

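View pics/t2.png

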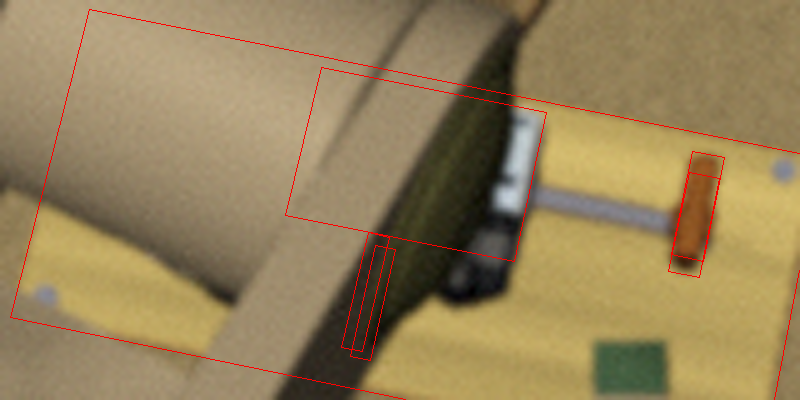

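>>> apply_moves --targets '[[[0.02,0,0.001,0,0,0],[0.04,0,0.001,0,0,0],[0.055,0,0.001,0,0,0],[0.065,0,0.001,0,0,0],[0.065,0,0.001,0,0,0]]]'

```text
t: 2.92
tcp_pos: [466.1, -96.8, 73.8]
eef_rot: [-1.77, 1.568, 2.742]
contact_force: [-0.5, 0.7, -0.4]
grip_width: 42.7
```

```bash
python3 go.py -56 5 74 0; python3 - <<'E'
from ov import *
p=np.load('p.npy');ov(cap('scene'),p,(225,170,385,290),5,'s3.png')
E
```

```text
t 2.9167 tcp [466.07 -96.8   73.79] F [-0.47  0.74 -0.37] w 42.690695337595066 q [-0.45  0.45  1.73 -0.    0.96  1.32]
tcp jig -57.74352032435055 1.8836151708322095 yawrel 0.000844581098463637
shift mm [-0.21  1.75 -3.12] turn deg [ 0.05 -0.03  0.16]
jig axes in tool: x [-0.  1.  0.] y [ 0.  0. -1.]
```

View pics/s3.png

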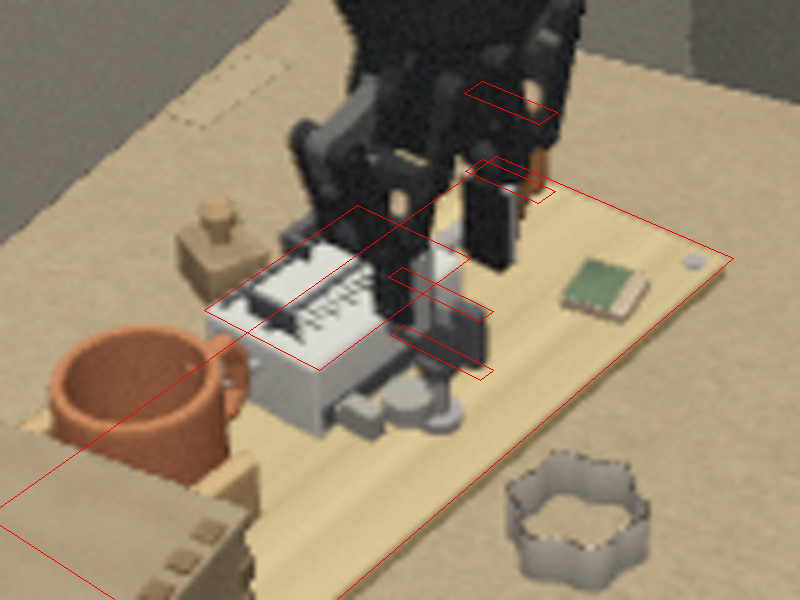

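```bash
python3 - <<'E'
from fit import *
p=np.load('p.npy');c=cap('scene');s=env.state();print(s['t'],s['tcp_pos'],s['contact_force'],s['qvel'])
for j,dy in [('+',21.3),('-',-21.3)]:
  for z in (48,55,60):
    for dx in(-11,11):
      o=np.array([np.cos(p[2])*dx-np.sin(p[2])*dy,np.sin(p[2])*dx+np.cos(p[2])*dy,0])
      X=s['tcp_pos']+o;X[2]=z;q=proj(c,X);print(j,z,dx,(q-[225,170]+.5)*5)
E
```

```text
3.0167 [467.05 -97.02  75.5 ] [0.75 0.46 0.5 ] [ 0.   -0.02 -0.01  0.    0.    0.  ]
+ 48 -11 [435.08 385.18]
+ 48 11 [389.98 362.11]
+ 55 -11 [434.74 370.51]
+ 55 11 [389.42 347.53]
+ 60 -11 [434.5  359.93]
+ 60 11 [389.02 337.03]
- 48 -11 [505.52 329.03]
- 48 11 [460.99 307.53]
- 55 -11 [505.53 314.6 ]
- 55 11 [460.79 293.2 ]
- 60 -11 [505.54 304.2 ]
- 60 11 [460.64 282.88]
```

```bash
python3 - <<'E'
from fit import *
p=np.load('p.npy');c=cap('scene');s=env.state()
img=cv2.resize(c['pixels'][160:260,270:370],None,fx=6,fy=6,interpolation=cv2.INTER_CUBIC)
def D(X): q=proj(c,X);return (int((q[0]-270+.5)*6),int((q[1]-160+.5)*6))
for dy,col in[(21.3,(0,0,255)),(-21.3,(0,255,0)),(36,(255,0,0)),(-36,(255,255,0))]:
  pts=[]
  for dx,z in((-11,55),(11,55),(11,90),(-11,90)):
      o=np.array([np.cos(p[2])*dx-np.sin(p[2])*dy,np.sin(p[2])*dx+np.cos(p[2])*dy,0])
      X=s['tcp_pos']+o;X[2]=z;pts.append(D(X))
  cv2.polylines(img,[np.array(pts)],True,col,1)
cv2.circle(img,D(s['tcp_pos']),4,(255,0,255),-1)
print(s['t'],s['tcp_pos'],s['grip_width'])
cv2.imwrite('pics/s4.png',img)
E
```

```text
3.0667 [467.3  -97.02  75.84] 42.888439589081216
```

View pics/s4.png

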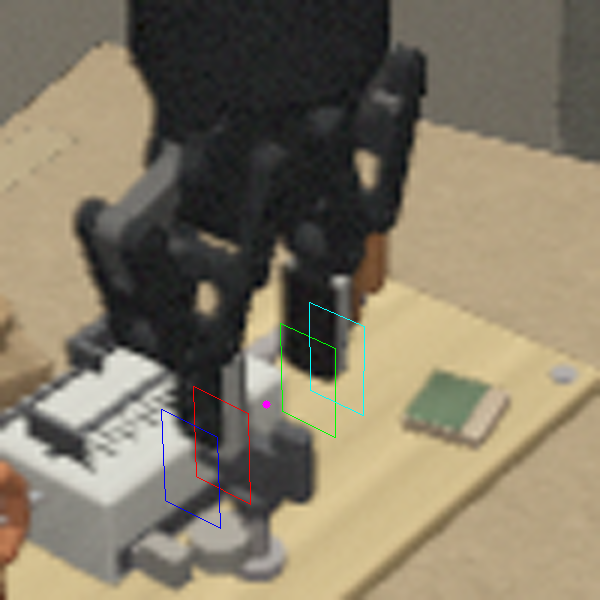

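>>> apply_moves --targets '[[[0,0.001,-0.003,0,0,0],[0,0.001,-0.003,0,0,0],[0,0.001,-0.003,0,0,0],[0,0.001,-0.003,0,0,0],[0,0.001,-0.003,0,0,0]]]' --fingers -0.6 --newtons 30

```text
t: 3.48
tcp_pos: [468.6, -93.6, 75.1]
eef_rot: [1.252, 1.57, -0.519]
contact_force: [-0.2, 0.2, 0.5]
grip_width: 17.3
```

```bash
python3 go.py -56 5 74 0; python3 - <<'E'
from fit import *
c=cap('scene')
cv2.imwrite('pics/s5.png',cv2.resize(c['pixels'][160:260,270:370],None,fx=6,fy=6,interpolation=cv2.INTER_CUBIC))
E
```

```text
t 3.4833 tcp [468.63 -93.64  75.11] F [-0.19  0.23  0.54] w 17.34095307567127 q [-0.45  0.45  1.73 -0.    0.96  1.33]
tcp jig -55.865467206046766 5.486622424339085 yawrel 0.001715853217582275
shift mm [ 1.11 -0.14  0.49] turn deg [ 0.1   0.01 -0.02]
jig axes in tool: x [0. 1. 0.] y [-0.  0. -1.]
```

View pics/s5.png

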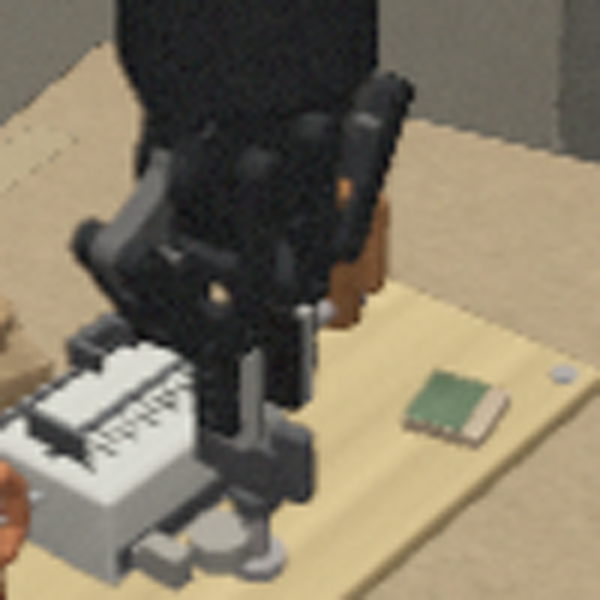

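>>> apply_moves --targets '[[[0.003,0,0,0,0,0],[0.006,0,0,0,0,0],[0.006,0,0,0,0,0],[0.006,0,0,0,0,0],[0.006,0,0,0,0,0]]]' --fingers -1 --newtons 40

```text
t: 3.95
tcp_pos: [470.0, -93.7, 70.7]
eef_rot: [1.545, 1.566, -0.226]
contact_force: [0.9, 3.6, 19.4]
grip_width: 5.0
```

```bash
python3 go.py -56 5 68 0; python3 - <<'E'
from fit import *
c=cap('scene')
cv2.imwrite('pics/s6.png',cv2.resize(c['pixels'][160:260,270:370],None,fx=6,fy=6,interpolation=cv2.INTER_CUBIC))
E
```

```text
t 3.95 tcp [470.02 -93.75  70.65] F [ 0.89  3.6  19.39] w 4.9509899869016545 q [-0.45  0.46  1.73  0.    0.95  1.33]
tcp jig -54.48741694398048 5.663340938908924 yawrel 0.0014960196360618294
shift mm [ 2.65 -1.53  0.66] turn deg [ 0.09  0.01 -0.27]
jig axes in tool: x [0. 1. 0.] y [-0.  0. -1.]
```

View pics/s6.png

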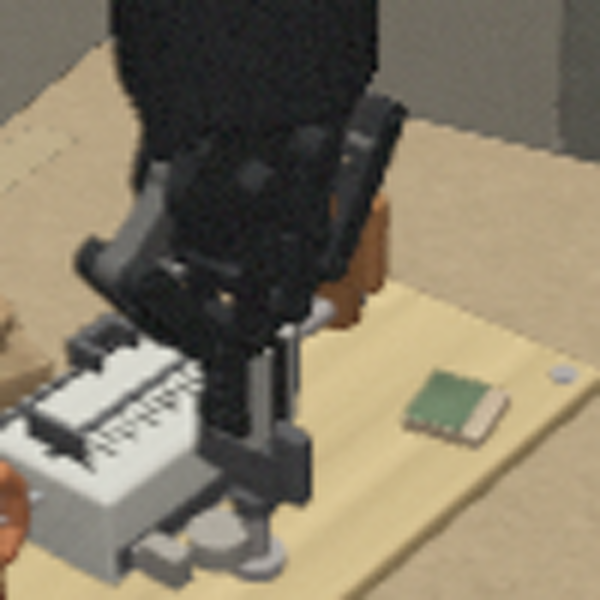

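>>> apply_moves --targets '[[[-0.01,0,0,0,0,0],[-0.02,0,0,0,0,0],[-0.02,0,0,0,0,0],[-0.02,0,0,0,0,0],[-0.02,0,0,0,0,0]]]' --fingers -0.4

```text
t: 4.42
tcp_pos: [468.3, -93.6, 88.3]
eef_rot: [-1.797, 1.57, 2.716]
contact_force: [-0.3, 0.3, 0.5]
grip_width: 25.6
```

```bash
python3 go.py -56 5 68 0; python3 - <<'E'
from fit import *
c=cap('scene')
cv2.imwrite('pics/s7.png',cv2.resize(c['pixels'][160:260,270:370],None,fx=6,fy=6,interpolation=cv2.INTER_CUBIC))
c=cap('top');cv2.imwrite('pics/t7.png',cv2.resize(c['pixels'][165:245,200:360],None,fx=5,fy=5,interpolation=cv2.INTER_CUBIC))
E
```

```text
t 4.4167 tcp [468.3  -93.57  88.32] F [-0.31  0.26  0.55] w 25.600095878499623 q [-0.45  0.43  1.71 -0.    1.    1.33]
tcp jig -56.19958923452096 5.496102573850193 yawrel 0.001505805056957188
shift mm [20.32  0.22  0.5 ] turn deg [ 0.09 -0.01  0.05]
jig axes in tool: x [-0.  1.  0.] y [ 0.  0. -1.]
```

View pics/s7.png

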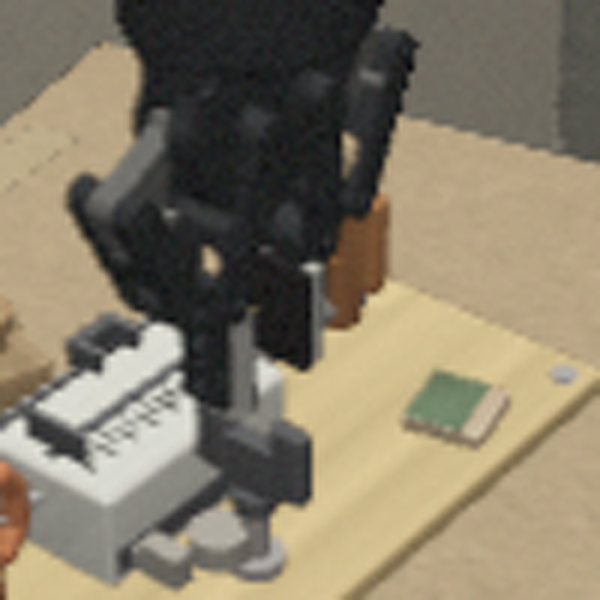

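View pics/t7.png

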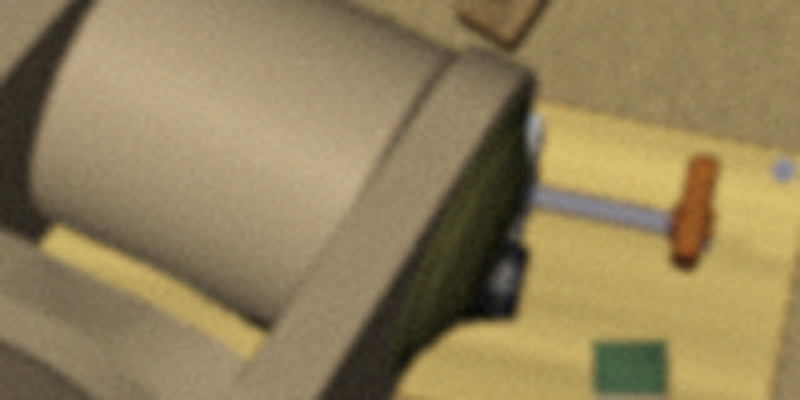

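```bash
python3 - <<'E'
from fit import *
p=np.load('p.npy');c=cap('scene');s=env.state()
for dy in(12.8,27,-12.8,-27):
  for dx in (-11,11):
   for z in (60,72,84):
      o=np.array([np.cos(p[2])*dx-np.sin(p[2])*dy,np.sin(p[2])*dx+np.cos(p[2])*dy,0])
      X=s['tcp_pos']+o;X[2]=z;print(dy,dx,z,((proj(c,X)-[270,160]+.5)*6).round())
for X in [(-78,5,74),(-34,5,74),(-78,5,46),(-56,5,64)]: print(X,((proj(c,W(p,X))-[270,160]+.5)*6).round())
E
```

```text
12.8 -11 60 [260. 483.]
12.8 -11 72 [259. 453.]
12.8 -11 84 [259. 421.]
12.8 11 60 [206. 456.]
12.8 11 72 [204. 426.]
12.8 11 84 [203. 395.]
27 -11 60 [230. 507.]
27 -11 72 [230. 476.]
27 -11 84 [229. 444.]
27 11 60 [176. 479.]
27 11 72 [174. 448.]
27 11 84 [173. 417.]
-12.8 -11 60 [312. 443.]
-12.8 -11 72 [311. 413.]
-12.8 -11 84 [311. 382.]
-12.8 11 60 [258. 417.]
-12.8 11 72 [257. 387.]
-12.8 11 84 [256. 356.]
-27 -11 60 [339. 421.]
-27 -11 72 [339. 391.]
-27 -11 84 [339. 360.]
-27 11 60 [285. 396.]
-27 11 72 [285. 366.]
-27 11 84 [285. 335.]
(-78, 5, 74) [314. 440.]
(-34, 5, 74) [205. 387.]
(-78, 5, 46) [315. 511.]
(-56, 5, 64) [259. 438.]
```

>>> apply_moves --targets '[[[0.008,0,0,0,0,0],[0.016,0,0,0,0,0],[0.024,0,0,0,0,0],[0.028,0,0,0,0,0],[0.028,0,0,0,0,0]]]'

```text
t: 4.98
tcp_pos: [468.0, -93.4, 59.6]
eef_rot: [-1.817, 1.568, 2.695]
contact_force: [0.4, -0.2, 0.7]
grip_width: 25.4
```

```bash
python3 go.py -56 5 68 0; python3 - <<'E'
from fit import *
c=cap('scene')
cv2.imwrite('pics/s8.png',cv2.resize(c['pixels'][160:260,270:370],None,fx=6,fy=6,interpolation=cv2.INTER_CUBIC))
E
```

```text
t 4.9833 tcp [467.97 -93.41  59.6 ] F [ 0.42 -0.2   0.66] w 25.358023377222874 q [-0.45  0.48  1.74  0.    0.92  1.33]
tcp jig -56.55990041629292 5.583641933162701 yawrel 0.0014747573016185012
shift mm [-8.4   0.54  0.58] turn deg [ 0.08 -0.04  0.14]
jig axes in tool: x [-0.  1.  0.] y [ 0.  0. -1.]
```

View pics/s8.png

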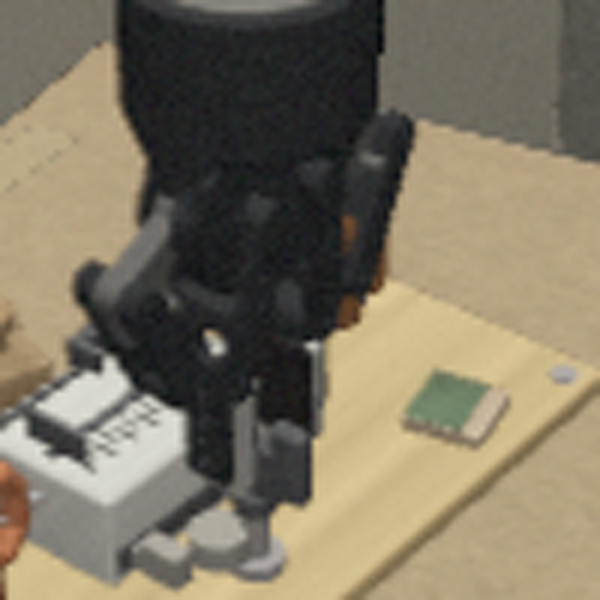

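Now the fingers straddle the blade (wing visible between them at about (290,460)). Close.

>>> apply_moves --targets '[[[0,0,0,0,0,0],[0,0,0,0,0,0],[0,0,0,0,0,0],[0,0,0,0,0,0],[0,0,0,0,0,0]]]' --fingers -1 --newtons 40

```text
t: 5.45
tcp_pos: [468.7, -93.4, 61.2]
eef_rot: [2.028, 1.57, 0.258]
contact_force: [0.8, 2.9, 2.0]
grip_width: 6.7
```

```bash
python3 go.py -56 5 68 0
```

```text
t 5.45 tcp [468.75 -93.43  61.18] F [0.75 2.88 1.99] w 6.673558037763365 q [-0.45  0.47  1.74  0.    0.93  1.33]
tcp jig -55.79539446187376 5.720144000490263 yawrel 0.0016522598078811956
shift mm [-6.82 -0.2   0.72] turn deg [ 0.09 -0.02 -0.04]
jig axes in tool: x [0. 1. 0.] y [ 0.  0. -1.]
```

>>> apply_moves --targets '[[[0,0,0,-5,0,0],[0,0,0,-11,0,0],[0,0,0,-17,0,0],[0,0,0,-23,0,0],[0,0,0,-29,0,0]]]'

```text
t: 5.87
tcp_pos: [468.8, -93.8, 61.2]
eef_rot: [0.798, 1.57, -0.461]
contact_force: [1.0, 2.0, 1.7]
grip_width: 7.0
```

```bash
python3 go.py -56 5 61 1.48
```

```text
t 5.8667 tcp [468.78 -93.76  61.18] F [0.95 2.02 1.7 ] w 6.977342708701741 q [-0.45  0.47  1.74 -0.    0.93  0.81]
tcp jig -55.699921477025214 5.405480473114455 yawrel 0.5127539639896947
shift mm [ 0.18 -0.46  0.21] turn deg [-55.42   0.05  -0.01]
jig axes in tool: x [0.   0.87 0.49] y [-0.    0.49 -0.87]
```

>>> apply_moves --targets '[[[0,0,0,-6,0,0],[0,0,0,-12,0,0],[0,0,0,-18,0,0],[0,0,0,-24,0,0],[0,0,0,-30,0,0]]]'

```text
t: 6.28
tcp_pos: [469.0, -94.1, 61.2]
eef_rot: [0.102, 1.569, -0.635]
contact_force: [1.4, -0.1, 0.9]
grip_width: 6.5
```

>>> apply_moves --targets '[[[0,0,0,-6,0,0],[0,0,0,-12,0,0],[0,0,0,-18,0,0],[0,0,0,-24,0,0],[0,0,0,-26,0,0]]]'

```text
t: 6.7
tcp_pos: [469.3, -94.2, 61.2]
eef_rot: [-0.269, 1.569, -0.551]
contact_force: [2.7, -0.0, -0.8]
grip_width: 6.9
```

```bash
python3 go.py -56 5 61 1.48; python3 - <<'E'
from fit import *
c=cap('scene')
cv2.imwrite('pics/s9.png',cv2.resize(c['pixels'][160:260,270:370],None,fx=6,fy=6,interpolation=cv2.INTER_CUBIC))
E
```

```text
t 6.7 tcp [469.29 -94.22  61.18] F [ 2.74 -0.05 -0.83] w 6.943895556468842 q [-0.45  0.47  1.74 -0.    0.92 -0.16]
tcp jig -55.10534670907653 5.0545878041289 yawrel 1.4902433013696512
shift mm [ 0.17 -0.13 -0.89] turn deg [0.59 0.12 0.03]
jig axes in tool: x [0.   0.08 1.  ] y [-0.    1.   -0.08]
```

View pics/s9.png

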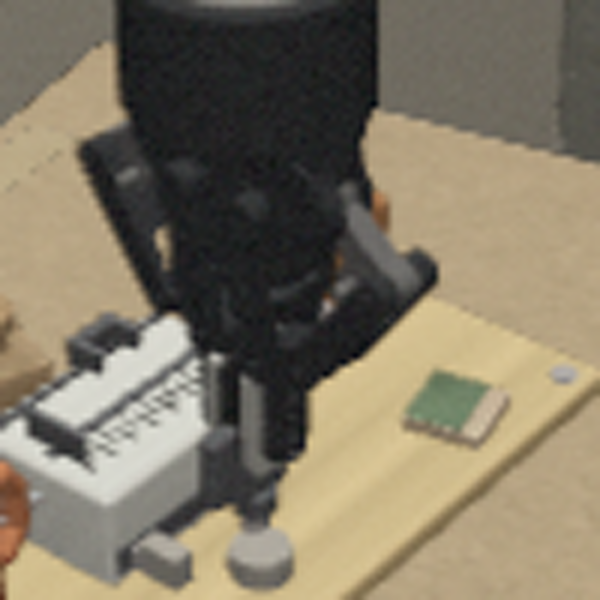

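>>> apply_moves --targets '[[[0,0,0,0,0,0],[0,0,0,0,0,0],[-0.002,0,0,0,0,0],[-0.02,0,0,0,0,0],[-0.045,0,0,0,0,0]]]' --fingers -0.65

```text
t: 7.17
tcp_pos: [467.4, -93.3, 105.2]
eef_rot: [3.023, 1.566, 2.735]
contact_force: [0.2, 0.3, 0.4]
grip_width: 15.3
```

```bash
python3 go.py 0 -110 120 0; python3 - <<'E'
from fit import *
c=cap('scene')
cv2.imwrite('pics/s10.png',cv2.resize(c['pixels'][160:260,270:370],None,fx=6,fy=6,interpolation=cv2.INTER_CUBIC))
E
```

```text
t 7.1667 tcp [467.44 -93.26 105.19] F [0.16 0.25 0.4 ] w 15.292748073115865 q [-0.45  0.4   1.69 -0.    1.05 -0.16]
tcp jig -57.10897858131649 5.619758732471839 yawrel 1.4841904603026743
shift mm [ -15.18 -110.24   66.83] turn deg [85.04 -0.24  0.17]
jig axes in tool: x [-0.    0.09  1.  ] y [ 0.    1.   -0.09]
```

View pics/s10.png

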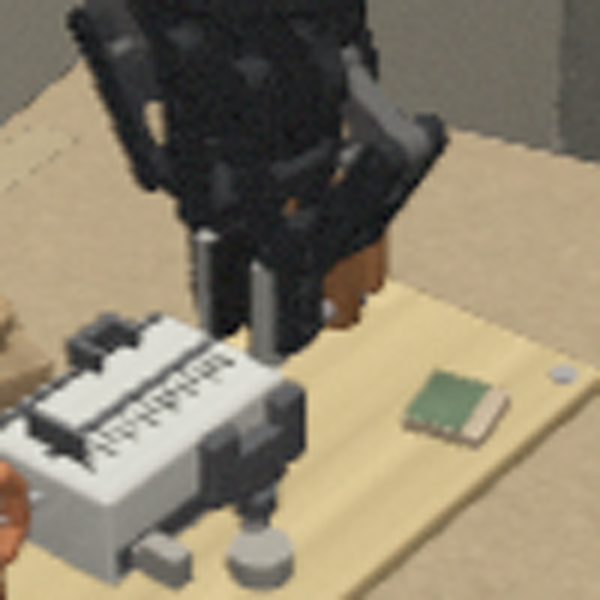

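>>> apply_moves --targets '[[[-0.02,-0.01,0.006,7,0,0],[-0.025,-0.035,0.021,14,0,0],[-0.025,-0.06,0.036,21,0,0],[-0.025,-0.085,0.052,28,0,0],[-0.025,-0.11,0.067,35,0,0]]]' --fingers 0

```text
t: 7.63
tcp_pos: [501.8, -219.5, 131.2]
eef_rot: [-0.093, 1.57, -0.998]
contact_force: [0.4, 0.5, 0.4]
grip_width: 42.5
```

>>> apply_moves --targets '[[[0,0,0,7,0,0],[0,0,0,14,0,0],[0,0,0,21,0,0],[0,0,0,28,0,0],[0,0,0,35,0,0]]]'

```text
t: 8.05
tcp_pos: [501.5, -218.1, 130.9]
eef_rot: [-1.872, 1.57, 2.896]
contact_force: [-0.1, -0.6, 0.3]
grip_width: 42.8
```

```bash
python3 go.py 0 -110 120 0
```

```text
t 8.05 tcp [ 501.47 -218.14  130.87] F [-0.07 -0.62  0.28] w 42.784493764089085 q [-0.63  0.47  1.47 -0.    1.2   0.89]
tcp jig 1.2362916642593618 -109.91478889654883 yawrel 0.25646391034143745
shift mm [10.87 -1.21 -0.23] turn deg [14.69 -0.    0.02]
jig axes in tool: x [-0.    0.97  0.25] y [ 0.    0.25 -0.97]
```

>>> apply_moves --targets '[[[0,0,0,7,0,0],[0,0,0,14,0,0],[0.01,-0.001,0,14.7,0,0],[0.02,-0.001,0,14.7,0,0],[0.02,-0.001,0,14.7,0,0]]]'

```text
t: 8.47
tcp_pos: [499.7, -217.6, 109.0]
eef_rot: [-1.976, 1.567, 2.542]
contact_force: [-0.4, 0.6, -0.1]
grip_width: 42.9
```

```bash
python3 go.py 0 -110 62 0; python3 - <<'E'
from fit import *
c=cap('scene')
cv2.imwrite('pics/s11.png',cv2.resize(c['pixels'][160:260,270:370],None,fx=6,fy=6,interpolation=cv2.INTER_CUBIC))
c=cap('top');cv2.imwrite('pics/t11.png',cv2.resize(c['pixels'][165:245,220:380],None,fx=5,fy=5,interpolation=cv2.INTER_CUBIC))
E
```

```text
t 8.4667 tcp [ 499.73 -217.61  109.02] F [-0.41  0.6  -0.11] w 42.878851892965145 q [-0.63  0.5   1.5  -0.    1.15  1.14]
tcp jig -0.5718422141526709 -109.73935940318728 yawrel 0.007303848349564213
shift mm [47.02  0.73  0.33] turn deg [ 0.42 -0.08  0.2 ]
jig axes in tool: x [-0.    1.    0.01] y [ 0.    0.01 -1.  ]
```

View pics/s11.png

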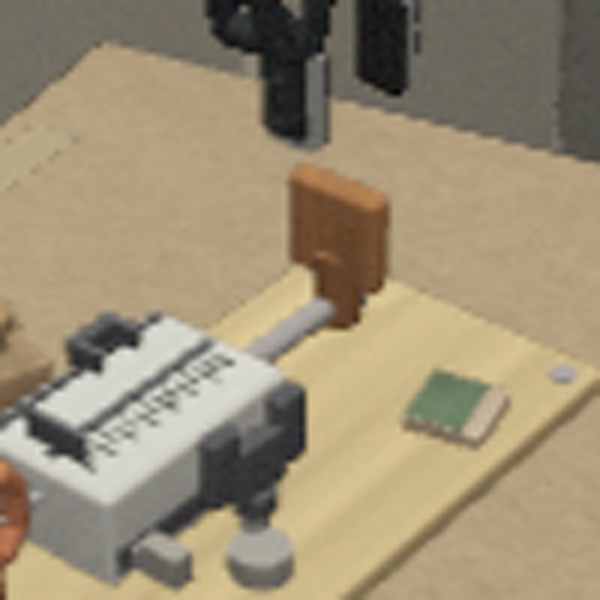

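View pics/t11.png

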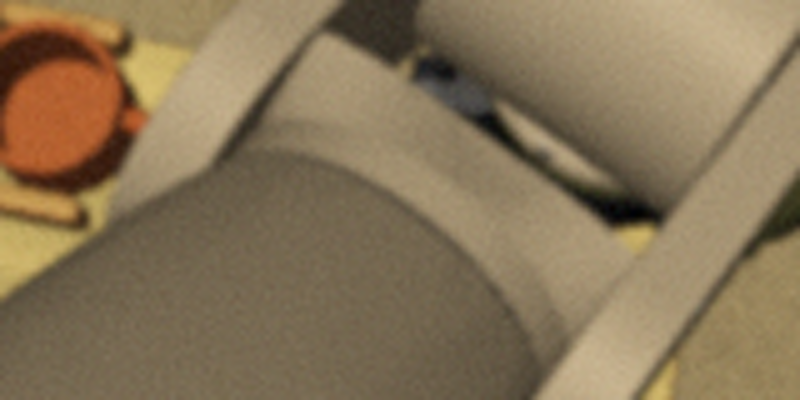

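>>> apply_moves --targets '[[[0.01,0.001,0,0,0,0],[0.02,0.001,0,0,0,0],[0.03,0.001,0,0,0,0],[0.039,0.001,0,0,0,0],[0.039,0.001,0,0,0,0]]]'

```text
t: 8.98
tcp_pos: [500.8, -217.8, 69.6]
eef_rot: [-2.003, 1.567, 2.515]
contact_force: [-0.4, -0.3, 0.9]
grip_width: 42.5
```

```bash
python3 go.py 0 -110 62 0; python3 - <<'E'
from fit import *
c=cap('scene')
cv2.imwrite('pics/s12.png',cv2.resize(c['pixels'][160:260,270:370],None,fx=6,fy=6,interpolation=cv2.INTER_CUBIC))
E
```

```text
t 8.9833 tcp [ 500.77 -217.79   69.61] F [-0.39 -0.33  0.92] w 42.48028444315377 q [-0.63  0.55  1.54 -0.    1.05  1.14]
tcp jig 0.48068312547014713 -109.71291875918871 yawrel 0.006822349670253303
shift mm [ 7.61 -0.46  0.3 ] turn deg [ 0.39 -0.09  0.21]
jig axes in tool: x [-0.    1.    0.01] y [ 0.    0.01 -1.  ]
```

View pics/s12.png

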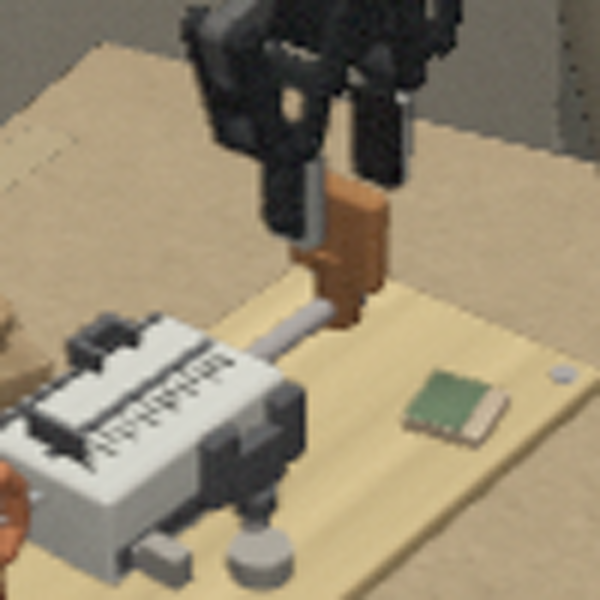

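>>> apply_moves --targets '[[[0.006,0,0,0,0,0],[0.012,0,0,0,0,0],[0.018,0,0,0,0,0],[0.019,0,0,0,0,0],[0.019,0,0,0,0,0]]]'

```text
t: 9.45
tcp_pos: [501.5, -218.3, 52.4]
eef_rot: [-2.024, 1.57, 2.494]
contact_force: [-0.0, 0.8, -0.2]
grip_width: 42.7
```

```bash
python3 go.py 0 -110 50 0; python3 - <<'E'
from fit import *
c=cap('scene')
cv2.imwrite('pics/s13.png',cv2.resize(c['pixels'][160:260,270:370],None,fx=6,fy=6,interpolation=cv2.INTER_CUBIC))
E
```

```text
t 9.45 tcp [ 501.46 -218.28   52.43] F [-0.04  0.82 -0.22] w 42.65304146955958 q [-0.63  0.58  1.56  0.    1.01  1.14]
tcp jig 1.2579547033154057 -110.05198381569025 yawrel 0.006713549147481013
shift mm [ 2.43 -1.26 -0.06] turn deg [ 0.38 -0.02  0.05]
jig axes in tool: x [-0.    1.    0.01] y [ 0.    0.01 -1.  ]
```

View pics/s13.png

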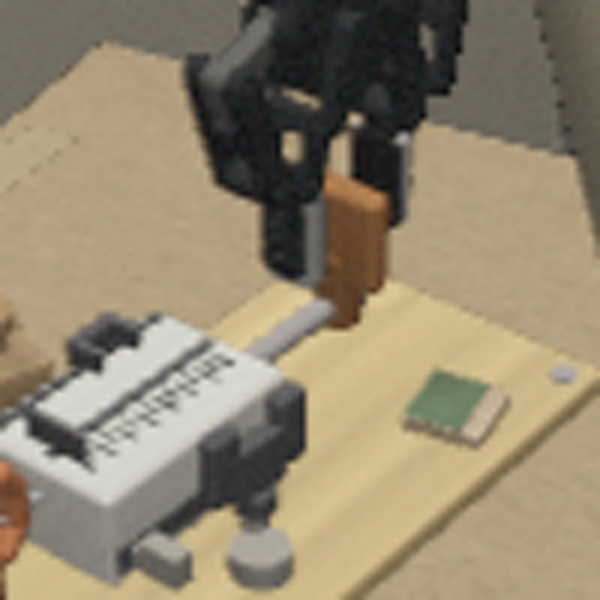

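Fingers straddle the paddle (left tip about (297,280), right tip (400,222)). Close.

>>> apply_moves --targets '[[[0,0,0,0,0,0],[0,0,0,0,0,0],[0,0,0,0,0,0],[0,0,0,0,0,0],[0,0,0,0,0,0]]]' --fingers -1 --newtons 50

```text
t: 9.92
tcp_pos: [501.9, -218.0, 53.4]
eef_rot: [2.194, 1.57, 0.429]
contact_force: [0.6, 4.0, 5.1]
grip_width: 13.0
```

```bash
python3 go.py 0 -110 50 0; python3 - <<'E'
from fit import *
c=cap('scene')
cv2.imwrite('pics/s14.png',cv2.resize(c['pixels'][160:260,270:370],None,fx=6,fy=6,interpolation=cv2.INTER_CUBIC))
E
```

```text
t 9.9167 tcp [ 501.88 -218.01   53.35] F [0.56 3.99 5.13] w 13.006993210627392 q [-0.63  0.57  1.56  0.    1.01  1.14]
tcp jig 1.6103553776539918 -109.70332649080184 yawrel 0.006831119914784578
shift mm [ 3.35 -1.61  0.29] turn deg [ 0.39 -0.03 -0.04]
jig axes in tool: x [0.   1.   0.01] y [ 0.    0.01 -1.  ]
```

View pics/s14.png

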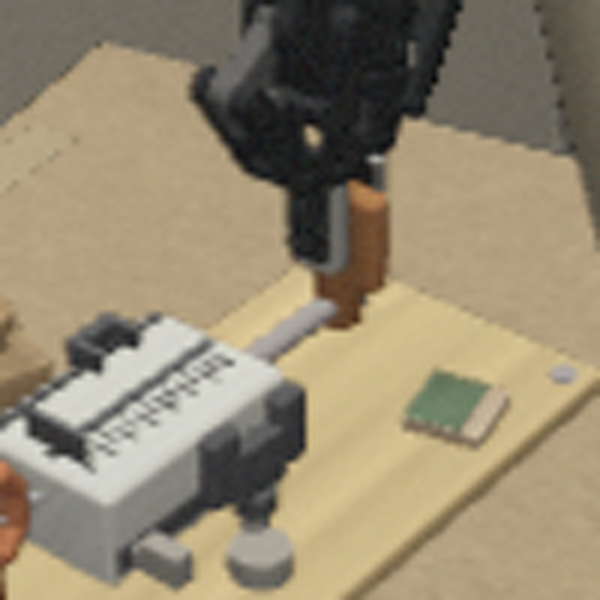

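>>> apply_moves --targets '[[[0,0,0.008,0,0,0],[0,0,0.016,0,0,0],[0,0,0.024,0,0,0],[0,0,0.032,0,0,0],[0,0,0.038,0,0,0]]]'

```text
t: 10.38
tcp_pos: [494.2, -254.8, 53.2]
eef_rot: [-2.953, 1.568, 1.564]
contact_force: [1.0, 10.9, 8.5]
grip_width: 12.9
```

>>> apply_moves --targets '[[[0,0,0,0,0,0],[0,0,0,0,0,0],[0,0,0,0,0,0],[0,0,0,0,0,0],[0,0,0,0,0,0]]]'

```text
t: 10.8
tcp_pos: [494.3, -254.5, 53.3]
eef_rot: [-2.938, 1.569, 1.579]
contact_force: [1.1, 9.1, 8.3]
grip_width: 12.9
```

```bash
python3 go.py 0 -158 50 0; python3 - <<'E'
from fit import *
c=cap('scene')
cv2.imwrite('pics/s15.png',cv2.resize(c['pixels'][200:260,260:360],None,fx=8,fy=8,interpolation=cv2.INTER_CUBIC))
E
```

```text
t 10.8 tcp [ 494.3  -254.46   53.28] F [1.06 9.09 8.3 ] w 12.935349913062886 q [-0.69  0.59  1.53  0.    1.03  1.08]
tcp jig 1.4836629021555758 -146.9358431279091 yawrel 0.006861362668171722
shift mm [ 3.26 -1.56 11.06] turn deg [ 0.39 -0.11  0.02]
jig axes in tool: x [-0.    1.    0.01] y [ 0.    0.01 -1.  ]
```

View pics/s15.png

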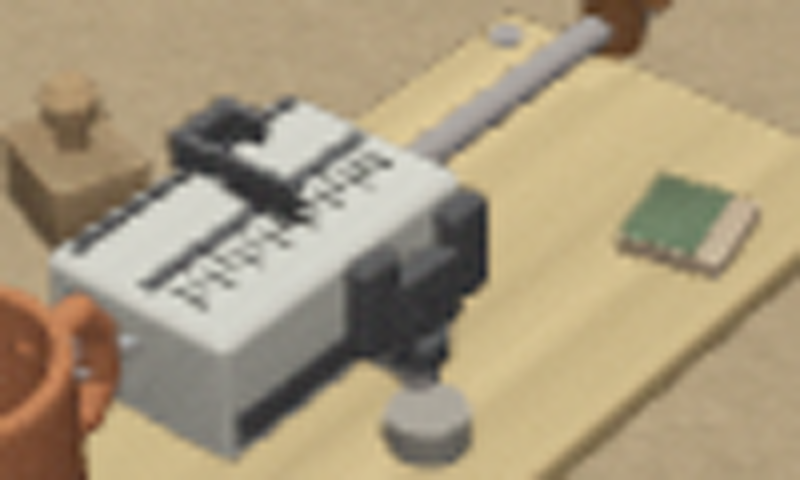

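```bash
cat > mk.py <<'E'
from fit import *
import sys
p=np.load('p.npy');c=cap('scene');s=8
yp,ym=float(sys.argv[1]),float(sys.argv[2])
raw=cv2.resize(c['pixels'][195:245,265:325],None,fx=12,fy=12,interpolation=cv2.INTER_CUBIC)
img=raw.copy()
D=lambda X:tuple(int(v) for v in (proj(c,W(p,X))+[-265+.5+.0,-195+.5])*12)
def box(x0,x1,y,t,col):
    for a in (y-t/2,y+t/2):
        cv2.polylines(img,[np.array([D((x0,a,50)),D((x1,a,50)),D((x1,a,62)),D((x0,a,62))])],True,col,1)
box(-13,13,yp,3,(0,0,255))
for k in(-9,9): box(14,26,ym+k,4,(0,200,0))
cv2.polylines(img,[np.array([D(X) for X in [(30,45,50),(30,-45,50),(-30,-45,50),(-30,45,50)]])],True,(255,0,0),1)
cv2.imwrite('pics/'+sys.argv[3]+'.png',img);cv2.imwrite('pics/'+sys.argv[3]+'r.png',raw)
E
python3 mk.py -1 -12 m1
```

```text
(no output)
```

View pics/m1.png

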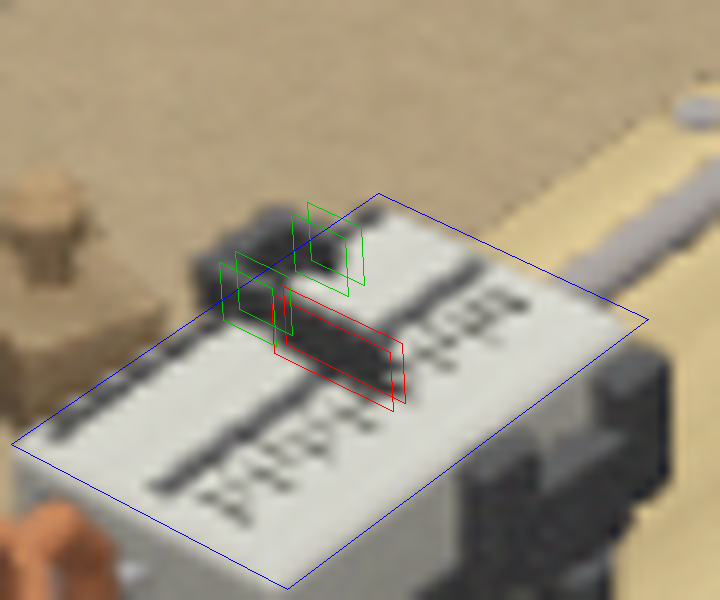

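View pics/m1r.png

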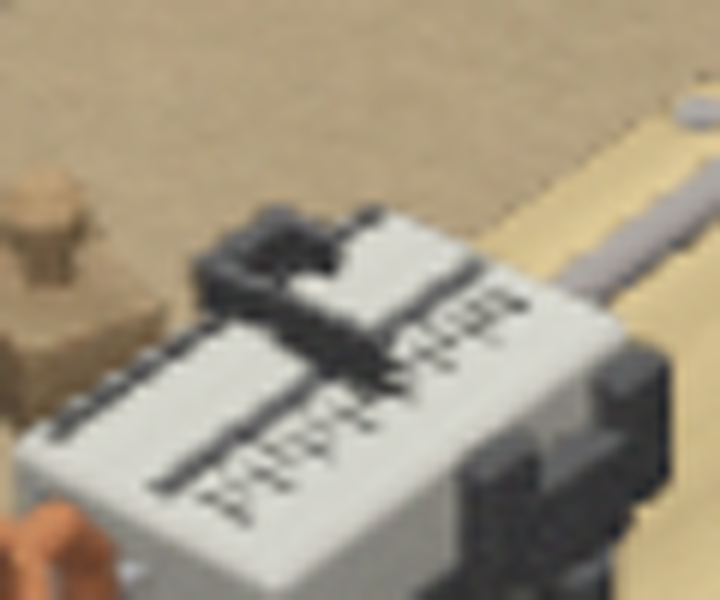

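>>> apply_moves --targets '[[[0,0,0.003,0,0,0],[0,0,0.006,0,0,0],[0,0,0.008,0,0,0],[0,0,0.009,0,0,0],[0,0,0.009,0,0,0]]]'

```text
t: 11.32
tcp_pos: [492.5, -263.0, 53.2]
eef_rot: [-2.885, 1.568, 1.633]
contact_force: [0.6, 9.9, 7.3]
grip_width: 13.0
```

```bash
python3 go.py 0 -158 50 0;python3 mk.py -10 -12 m2
```

```text
t 11.3167 tcp [ 492.52 -263.02   53.24] F [0.57 9.86 7.31] w 13.04737860698622 q [-0.7   0.59  1.52  0.    1.03  1.06]
tcp jig 1.4606323598759587 -155.6755921199193 yawrel 0.006852224434773069
shift mm [ 3.23 -1.47  2.32] turn deg [ 0.39 -0.15  0.04]
jig axes in tool: x [-0.    1.    0.01] y [ 0.    0.01 -1.  ]
```

View pics/m2r.png

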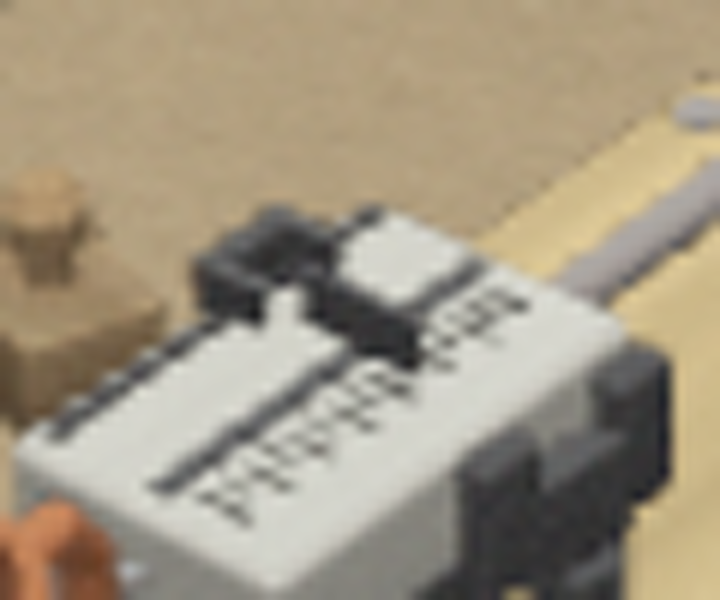

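View pics/m2.png

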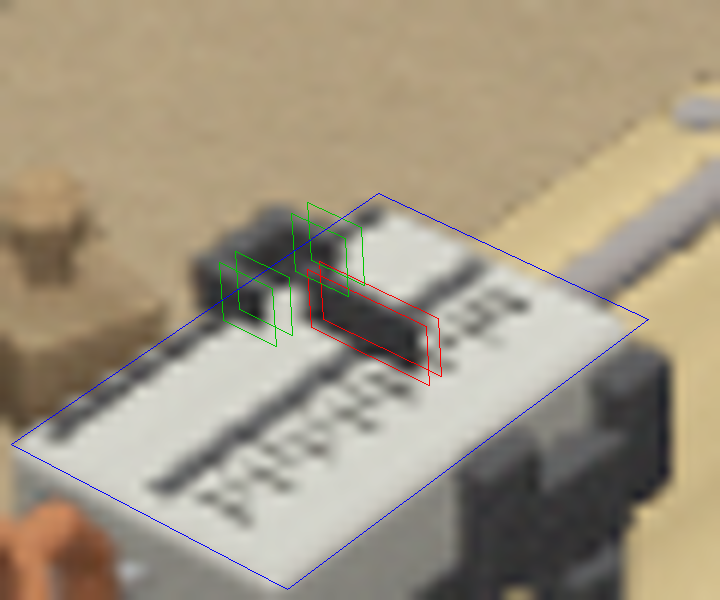

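>>> apply_moves --targets '[[[0,0,0.001,0,0,0],[0,0,0.0015,0,0,0],[0,0,0.0015,0,0,0],[0,0,0.0015,0,0,0],[0,0,0.0015,0,0,0]]]'

```text
t: 11.78
tcp_pos: [492.3, -264.3, 53.3]
eef_rot: [-2.886, 1.568, 1.632]
contact_force: [1.9, 10.8, 7.8]
grip_width: 12.9
```

```bash
python3 go.py 0 -158 50 0;python3 mk.py -12 -12 m3; python3 - <<'E'
from fit import *
c=cap('top');cv2.imwrite('pics/t3.png',c['pixels'])
E
```

```text
t 11.7833 tcp [ 492.26 -264.28   53.27] F [ 1.9  10.78  7.78] w 12.930326481254806 q [-0.71  0.59  1.52  0.    1.03  1.06]
tcp jig 1.4513693829866412 -156.96107764603352 yawrel 0.006991499956186864
shift mm [ 3.27 -1.46  1.04] turn deg [ 0.4  -0.16  0.04]
jig axes in tool: x [-0.    1.    0.01] y [ 0.    0.01 -1.  ]
```

View pics/m3r.png

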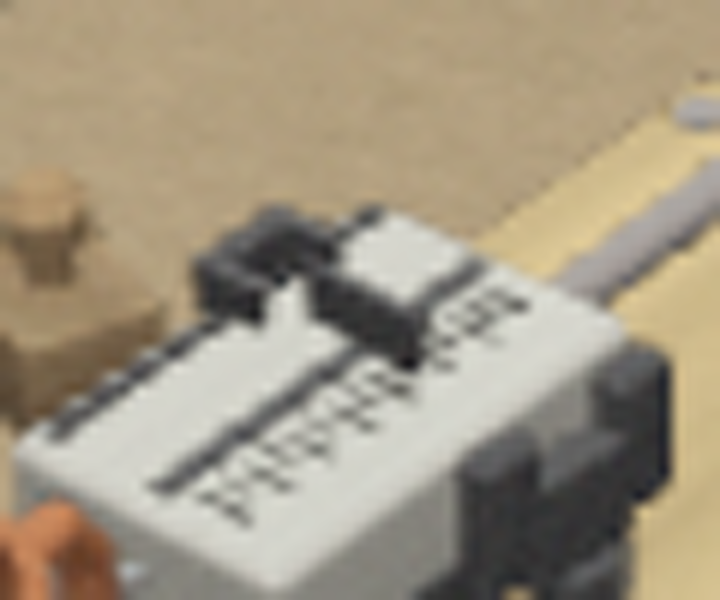

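View pics/t3.png

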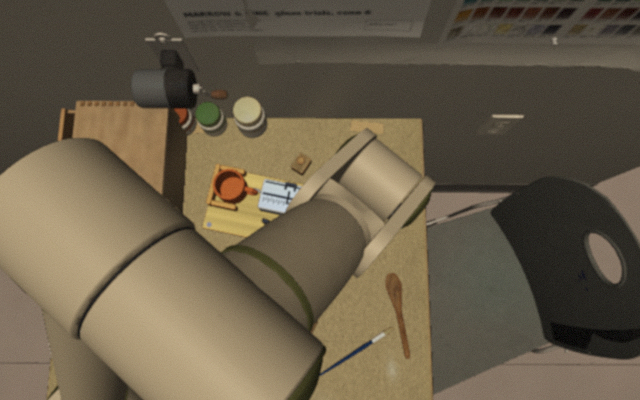

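```bash
python3 - <<'E'
import cv2
a=cv2.imread('pics/t3.png')[172:217,250:310];cv2.imwrite('pics/t3z.png',cv2.resize(a,None,fx=12,fy=12,interpolation=cv2.INTER_CUBIC))
E
```

```text
(no output)
```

View pics/t3z.png

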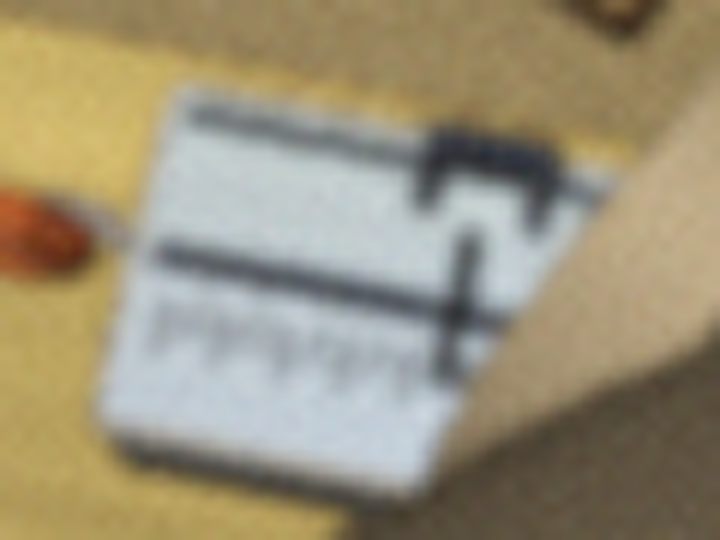

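>>> apply_moves --targets '[[[0,0,0.001,0,0,0],[0,0,0.0015,0,0,0],[0,0,0.0015,0,0,0],[0,0,0.0015,0,0,0],[0,0,0.0015,0,0,0]]]'

```text
t: 12.3
tcp_pos: [492.0, -265.7, 53.2]
eef_rot: [-2.881, 1.568, 1.637]
contact_force: [1.4, 11.2, 7.4]
grip_width: 13.0
```

```bash
python3 go.py 0 -110 50 0;python3 - <<'E'
from fit import *
c=cap('top');cv2.imwrite('pics/t4z.png',cv2.resize(c['pixels'][172:217,250:310],None,fx=12,fy=12,interpolation=cv2.INTER_CUBIC))
E
```

```text
t 12.3 tcp [ 491.97 -265.67   53.24] F [ 1.43 11.17  7.42] w 12.969331961337144 q [-0.71  0.59  1.52  0.    1.03  1.06]
tcp jig 1.4499098207068073 -158.3810272195338 yawrel 0.007004540335303844
shift mm [  3.38  -1.11 -48.38] turn deg [ 0.4  -0.17  0.04]
jig axes in tool: x [-0.    1.    0.01] y [ 0.    0.01 -1.  ]
```

View pics/t4z.png

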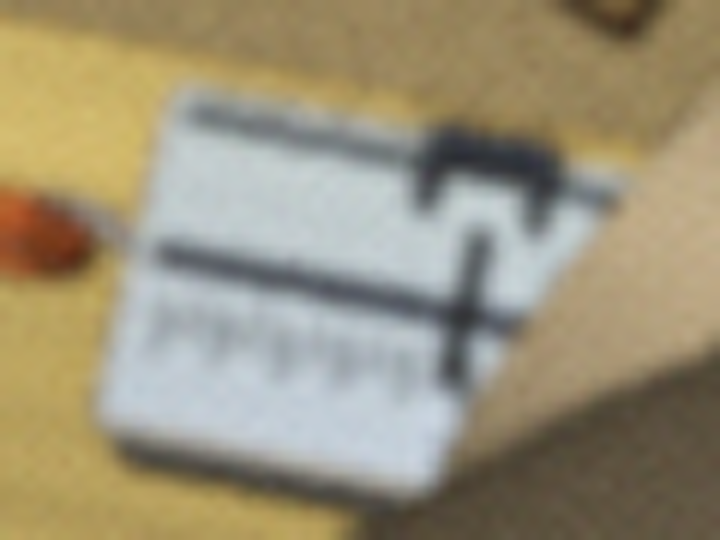

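>>> apply_moves --targets '[[[0,0,-0.003,0,0,0],[0,0,-0.009,0,0,0],[0,0,-0.015,0,0,0],[0,0,-0.021,0,0,0],[0,0,-0.027,0,0,0]]]'

```text
t: 12.77
tcp_pos: [497.3, -239.8, 53.3]
eef_rot: [3.077, 1.57, 1.312]
contact_force: [0.6, 7.5, 6.2]
grip_width: 12.8
```

>>> apply_moves --targets '[[[0,0,-0.006,0,0,0],[0,0,-0.011,0,0,0],[0,0,-0.016,0,0,0],[0,0,-0.0205,0,0,0],[0,0,-0.0205,0,0,0]]]'

```text
t: 13.18
tcp_pos: [501.5, -219.8, 53.3]
eef_rot: [2.415, 1.57, 0.65]
contact_force: [0.2, 4.8, 5.4]
grip_width: 12.9
```

```bash
python3 go.py 0 -110 50 0
```

```text
t 13.1833 tcp [ 501.48 -219.76   53.33] F [0.2  4.79 5.42] w 12.862833446976039 q [-0.63  0.58  1.56  0.    1.01  1.13]
tcp jig 1.5719290037103413 -111.50144115126588 yawrel 0.007529469745394257
shift mm [ 3.33 -1.56 -1.51] turn deg [ 0.43 -0.03 -0.03]
jig axes in tool: x [0.   1.   0.01] y [ 0.    0.01 -1.  ]
```

>>> apply_moves --targets '[[[0,0,-0.001,0,0,0],[0,0,-0.0017,0,0,0],[0,0,-0.0017,0,0,0],[0,0,-0.0017,0,0,0],[0,0,-0.0017,0,0,0]]]'

```text
t: 13.6
tcp_pos: [501.7, -218.8, 53.3]
eef_rot: [2.177, 1.57, 0.412]
contact_force: [0.3, 4.1, 5.7]
grip_width: 12.9
```

>>> apply_moves --targets '[[[0,0,0,0,0,0],[0,0,0,0,0,0],[0,0,0,0,0,0],[0,0,0,0,0,0],[0,0,0,0,0,0]]]' --fingers -0.1

```text
t: 14.02
tcp_pos: [501.4, -219.3, 52.8]
eef_rot: [-0.718, 1.571, -2.484]
contact_force: [-0.3, 0.4, 0.7]
grip_width: 38.3
```

```bash
python3 go.py 0 -110 50 0; python3 - <<'E'
from fit import *
c=cap('scene')
cv2.imwrite('pics/s16.png',cv2.resize(c['pixels'][160:260,270:370],None,fx=6,fy=6,interpolation=cv2.INTER_CUBIC))
E
```

```text
t 14.0167 tcp [ 501.41 -219.35   52.82] F [-0.26  0.36  0.75] w 38.32336092933388 q [-0.63  0.58  1.56 -0.    1.01  1.14]
tcp jig 1.419914969831467 -111.10545995280711 yawrel 0.006738631095128067
shift mm [ 2.82 -1.41 -1.12] turn deg [0.39 0.01 0.01]
jig axes in tool: x [-0.    1.    0.01] y [-0.    0.01 -1.  ]
```

View pics/s16.png

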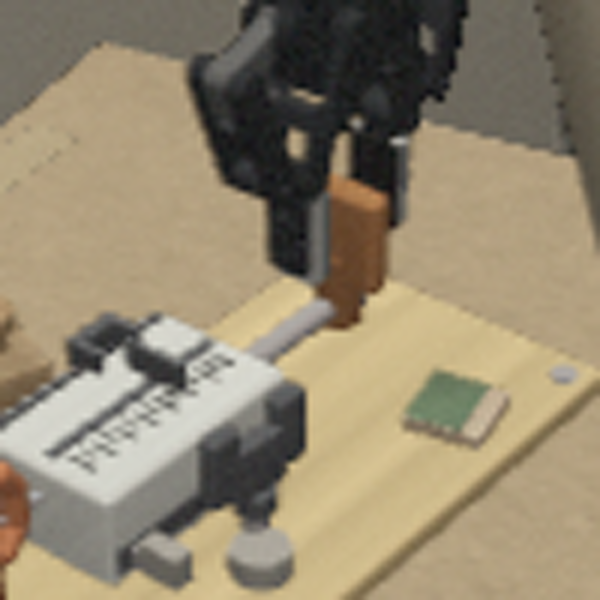

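>>> apply_moves --targets '[[[-0.012,0,0,0,0,0],[-0.03,0,0,0,0,0],[-0.055,0,0,0,0,0],[-0.085,0,0,0,0,0],[-0.115,0,0,0,0,0]]]'

```text
t: 14.48
tcp_pos: [501.1, -219.1, 168.9]
eef_rot: [-1.833, 1.57, 2.685]
contact_force: [-0.3, 0.8, -0.5]
grip_width: 38.6
```

>>> apply_moves --targets '[[[-0.01,-0.01,0.03,0,0,0],[-0.02,-0.03,0.06,0,0,0],[-0.03,-0.05,0.09,0,0,0],[-0.03,-0.07,0.12,0,0,0],[-0.03,-0.09,0.15,0,0,0]]]'

```text
t: 14.9
tcp_pos: [382.9, -350.0, 198.6]
eef_rot: [0.68, 1.569, -1.085]
contact_force: [0.2, -0.7, -1.1]
grip_width: 38.3
```

>>> apply_moves --targets '[[[0,-0.02,0.03,0,0,0],[0,-0.04,0.06,0,0,0],[0,-0.06,0.09,0,0,0],[0,-0.06,0.1,0,0,0],[0,-0.06,0.1,0,0,0]]]'

```text
t: 15.32
tcp_pos: [304.6, -437.4, 197.7]
eef_rot: [0.095, 1.57, -1.674]
contact_force: [-0.4, 0.3, 0.3]
grip_width: 38.0
```

```bash
python3 go.py 0 -110 50 0; python3 - <<'E'
from fit import *
c=cap('scene')
cv2.imwrite('pics/s17.png',cv2.resize(c['pixels'][160:260,270:370],None,fx=6,fy=6,interpolation=cv2.INTER_CUBIC))
c=cap('top');cv2.imwrite('pics/t17.png',cv2.resize(c['pixels'][160:235,225:365],None,fx=5.7,fy=5.7,interpolation=cv2.INTER_CUBIC)[:600,:800])
E
```

```text
t 15.3167 tcp [ 304.56 -437.44  197.69] F [-0.4  0.3  0.3] w 38.04380458085142 q [-1.18  0.38  1.41 -0.    1.35  0.58]
tcp jig -147.77244064938776 -364.20158649817404 yawrel 0.0031576942222624194
shift mm [ 147.59  148.57 -253.79] turn deg [ 0.18  0.02 -0.  ]
jig axes in tool: x [0. 1. 0.] y [-0.  0. -1.]
```

View pics/s17.png

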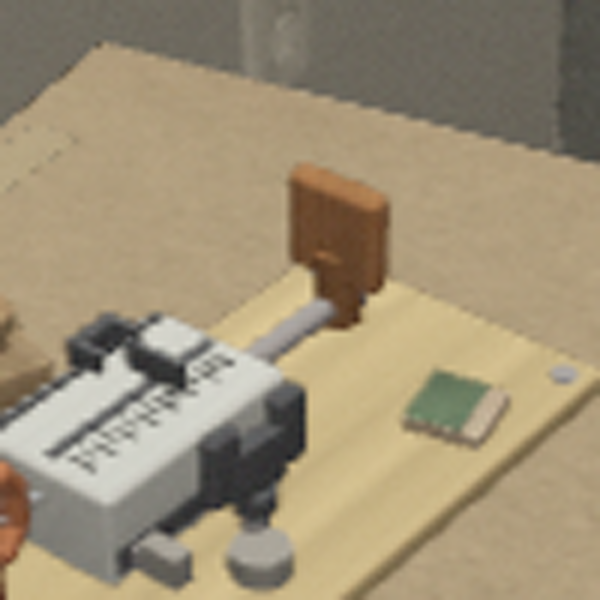

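View pics/t17.png

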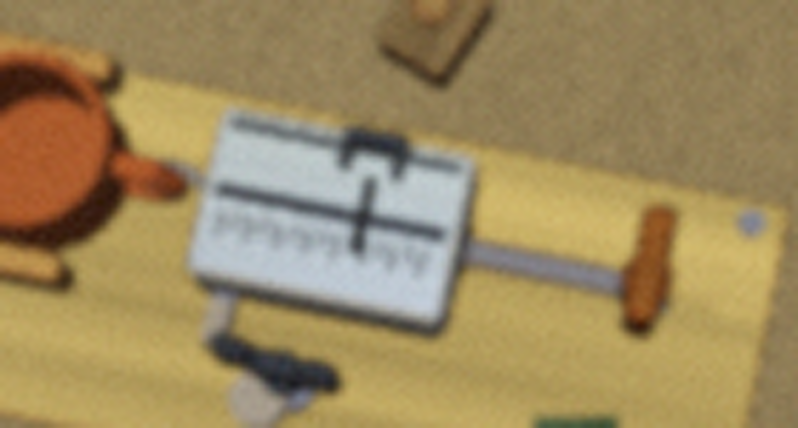

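The final views show the grip home at scene crop (340,240), exactly as before the pull. The key lies along the case. In the top crop the pointer is at (369,180), between the prong tips at (345,165) and (399,177). I'm handing in.

```bash
python3 -c "
from workcell import env,ticket
print(env.state()['qvel']); print(ticket.close_job())"
```

```text
[ 0.02810515 -0.00731136  0.01076048  0.00165081  0.00280055 -0.00094192]
the job is handed in; nothing more can be done
None
```

I turned the key about 85° counter-clockwise and drew the grip out about 48.5 mm. I checked the pointer in the top camera, eased the grip home at roughly 0.07 m/s, released it and moved the arm clear. The job was handed in at about 15.4 s of the 48 s allowed.

**Last checks:** All of these are from pictures and none were measured exactly.
- **Pointer:** it stands near the middle of the gap, an estimated 1 mm or so off centre.
- **Grip:** it is back where it was before the pull.
- **Key:** it lies along the case.
- **Marker:** it looks unmoved.
- **Tile and stamp:** they look unmoved. The cutter was outside the last pictures, but the arm never worked near it.

**What disagreed:**
- **Fingertip height:** in both the pictures and contact, the fingertips sat roughly 10–20 mm higher than the tool data led me to expect. My first closing on the key landed on top of its blade at about 19 N, so I reopened, went lower and gripped it properly.
- **Jig position fit:** my jig position from the two cameras was off by about 2–3 mm. I set the pointer by its position relative to the prongs instead.

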